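# Stack a gift set on its tray

## Robot

A 7-joint arm with a two-finger parallel gripper is mounted at the origin on the work surface; the furniture and walls round the work are solid. World frame = base frame: x ahead of the robot, y to its left, z up, the work surface at z = 0. Lengths are in m, angles in rad, forces in N, time in s.
With the tool pointing down it reaches from about 0.425 to 0.925 m from the base axis. Payload 6.8 kg.
Tool frame: the origin (TCP) lies midway between the tips of the shut fingers; the grasp point (between the pads) lies manip.grasp_offset behind it (manip.grasp_offset is the distance from the TCP to the grasp point, in m); z points along the fingers, y is the line along which they close (so a half turn about z gives the same grasp; the last joint's range is limited). The gripper opens to 88 mm and grips with 3 to 60 N. Pads are 20 mm wide; open, the fingers measure 115 mm over their backs; the gripper's body (75 mm by 178 mm) begins 61 mm behind the grasp point.
Start: joints at [-1.313, 0.477, 0.022, 1.555, -0.011, 1.109, -0.083], TCP at [0.241, 0.63, 0.223] pointing down, gripper open.
Joint ranges: [-2.96, 2.96], [-0.34, 2.1], [-1.41, 1.46], [0.24, 2.44], [-1.37, 4.51], [0.17, 1.92], [-2.96, 2.96]. Speed limits (rad/s): [2.39, 2.39, 3.14, 3.14, 3.14, 3.14, 3.14].

## Interface

Orientations are given as a rotation vector (axis times angle).
In Python, from bench import get_obs, optics, manip gives the robot as it stands. The module is installed in compiled form; this text tells all that it offers.
- The arm moves only by the shell command python3 -m handwheel 'ROWS' [FORCE]. ROWS is text: rows parted by semicolons, each of 7 numbers parted by spaces: the turn, a rotation vector about the tool's x, y, z in rad, then the shift along the tool's x, y, z in cm, then the closure in counts, from 0 (fully open) to 255 (shut). In form: wx wy wz dx dy dz claw; .... A call has exactly 5 rows; each row shifts and turns the commanded pose from where the row before left it, along the tool's axes as they then stand; what a row does not reach is not made up. A row lasts 1/12 s, in which the tool goes at most 41.7 mm and 7.16 degrees, less where a joint would pass 70% of its speed; a pose out of reach is approached as far as the arm can. A call with a gripper value outside its range is refused whole. The fingers move at their own pace and stop on an object; FORCE is the grip in N (left out, the last holds). Time passes only in rows, so rows that do not move let the fingers close, or fill a call up. It gives the time, the measured TCP pose, the force, the opening and the grip force at its end, in the units of the state.
- get_obs(): the state, without advancing time (a new reading comes with each control period).
- optics.read_camera(name): name is "scene" or "top" or "wrist"; returns a dict with "image" (480x640x3 uint8, red, green, blue), "K" (3x3 intrinsics, pixels), "world_from_camera" (4x4, takes a point from camera to world coordinates). Camera axes: x right, y down, z forward; pixel columns grow to the right and rows downward; lengths in m; the calibration is good to about 2 mm. A picture is of the moment at which its call begins. There is no depth.
- manip.hand_in(): hands the job in; it is judged then, once.
The state is a dict: "time": time; "joint_pos": joint angles; "joint_vel": joint speeds; "joint_torque": joint torques, N m; "eef_pos": TCP position; "orientation": TCP orientation; "wrist_force": force on the tool from outside, world axes, zero at the start; "ft_torque": the same for the moment, N m; "gripper_width": finger opening in m; "grasp_force": force on a finger pad.
Only numpy, scipy, OpenCV 4.12 (cv2) and the standard library are available. Lean on these libraries where they do the work, as an engineer would, in place of code of your own. Each camera call takes 0.05 s, during which the arm holds its last target. There are 200 camera calls.

## Task

Make up the gift set as one centred stack in the shallow cardboard tray: the long carton goes flat on the middle of the tray floor, lengthwise like the tray, the short carton on top of it, then the wooden tube rest, and last the cream tube lying in the rest, each centred on and running the same way as the one below. Leave the shampoo bottle, the lotion bottle and the roll of tape where they stand.

Things in the scene. Friction and masses are not known exactly. Their poses are not given: they have to be found in the camera images.
- tray_floor (a point): Centre of the inner floor of the shallow open cardboard tray, fixed to the table. Outside 138 x 178 mm and 18 mm high, walls and floor 4 mm thick (floor 4 mm above the table). z is up, y runs along the tray's 178 mm length.
- long_carton_center (a point): Centre (half-way up) of the long carton: a loose closed cardboard box with a paper band, 62 mm wide (x), 140 mm long (y), 36 mm high (z), 0.28 kg or so.
- short_carton_center (a point): Centre (half-way up) of the short carton: a loose closed cardboard box with a paper band, 54 mm wide (x), 105 mm long (y), 28 mm high (z), 0.14 kg or so.
- tube_rest_center (a point): Loose wooden tube rest, 52 x 100 (y) x 32 mm, 0.08 kg: middle of its central rib, 10 mm above the underside. Grip the rib across x: 32 wide (x), 64 long, 20 mm high. At each end a fork, 52 wide, 18 thick, two prongs 32 mm high, 32 mm notch between. A tube in both notches lies along y, its axis 33 mm above this point, clear of the rib.
- cream_center (a point): Centre of the cream tube: a loose round stiff bottle lying on its side, 39 mm in diameter, 150 mm long along y (which lies level), white with a brown domed cap at one end. It can roll along x, so it may turn about y. About 0.17 kg.
- shampoo_center (a point): Bystander: centre of a standing blue shampoo bottle with a black cap, 52 x 76 x 245 mm. Loose; to be left alone.
- lotion_center (a point): Bystander: centre of a standing white round pump bottle with a black pump head, 70 mm across, 200 mm high. Loose; to be left alone.
- tape_center (a point): Bystander: centre of a roll of brown packing tape lying flat, 96 mm across, 48 mm high. Loose; to be left alone.
Things that resemble listed ones, but are neither listed nor needed, are in the scene too. What is shaped like the part that bears tube_rest_center but yellow is not meant.

How it is judged:
By the outcome, as a careful person would: the job done as asked, in the order asked, and still so for the second after the job is handed in, with the robot touching nothing.
It also fails if it takes over 128 s, if anything falls off the work surface, if the arm or the gripper's body presses on something with over 40 N, if the wrist force passes 120 N, or if a joint passes its speed limit or range.

## Working session

There is one attempt and no reset: what is moved stays moved. The work goes in short steps, Python scripts to look and compute and a shell command to move; the robot and the scene stay as the last step left them, time stands still between calls to the robot, and variables do not carry over. Pictures are saved under pics/ and viewed, at most 14 in all, crops included, and the job is handed in when it is done.

```bash
mkdir -p pics
python3 - <<'E'
from bench import get_obs, optics, manip
import cv2
o=get_obs(); print({k:o[k] for k in('time','eef_pos','orientation','wrist_force','gripper_width')}, manip.grasp_offset)
for n in('top','scene'):
    c=optics.read_camera(n); cv2.imwrite(f'pics/{n}0.png',c['image'][:,:,::-1]); print(n,c['K'],c['world_from_camera'])
E
```

```text
{'time': 0.0, 'eef_pos': array([0.24127406, 0.62975992, 0.22169515]), 'orientation': array([-5.71392065e-01, -3.08901825e+00,  2.82451375e-03]), 'wrist_force': array([-0.44869482,  0.02179381,  0.5635081 ]), 'gripper_width': 0.08776368424945544} 0.0187
top [[443.53294735   0.         319.17488266]
 [  0.         443.53294735 239.35773502]
 [  0.           0.           1.        ]] [[-0.04538402 -0.97515308  0.21683348  0.29917452]
 [-0.99896474  0.04362382 -0.0128999   0.11548904]
 [ 0.00312028 -0.21719445 -0.97612337  1.30203868]
 [ 0.          0.          0.          1.        ]]
scene [[464.84277478   0.         318.04637575]
 [  0.         464.84277478 236.41208399]
 [  0.           0.           1.        ]] [[ 0.87691709 -0.28235744  0.38896104  0.07154532]
 [-0.48055885 -0.50004245  0.72043094 -0.79352297]
 [-0.00892201 -0.81867688 -0.57418514  0.83740094]
 [ 0.          0.          0.          1.        ]]
```

View pics/top0.png

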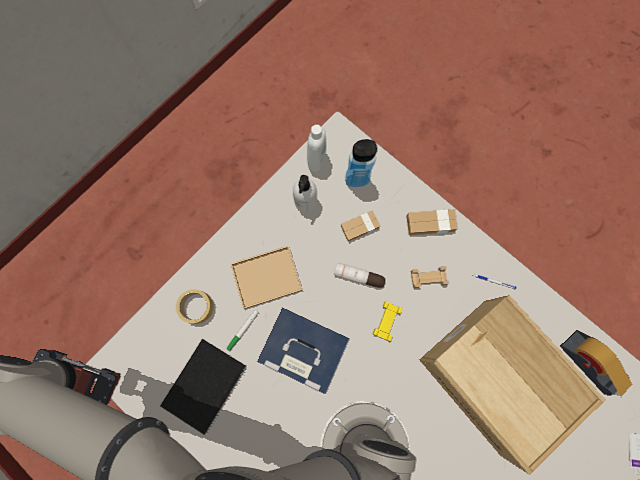

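View pics/scene0.png

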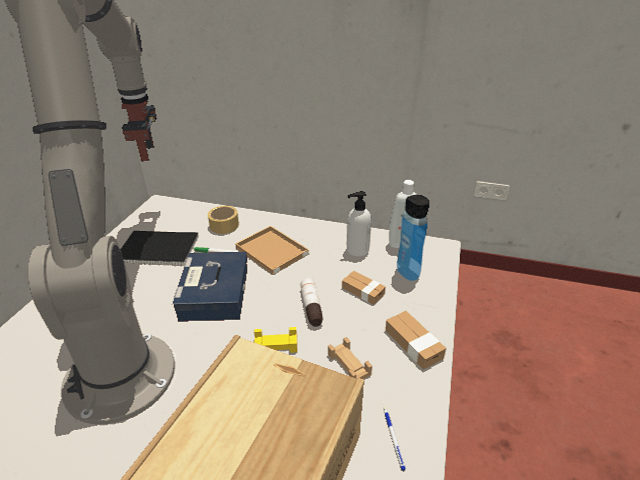

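The top view shows the tray at (267,277), short carton (360,225), long carton (432,222) and cream tube (360,275, cap to the right). The tape is at (194,307) and the bottles at (305,190) and (361,163). There are two rests: a wooden one at (430,277) and a yellow one at (387,320). The wooden one fits the description. I'll confirm it in an enlarged crop.

Run:
```python
import cv2
i=cv2.imread('pics/top0.png')
cv2.imwrite('pics/cropA.png',cv2.resize(i[200:350,330:470],None,fx=4,fy=4,interpolation=cv2.INTER_CUBIC))
```

```text
(no output)
```

View pics/cropA.png

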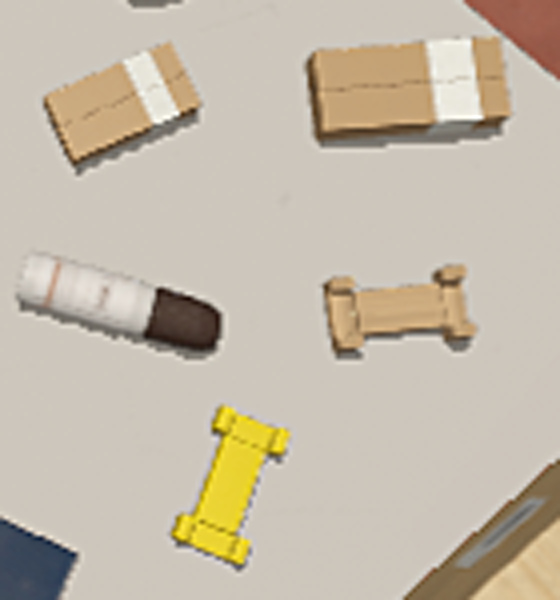

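The crop shows the wooden rest at crop (400,310), which is pixel (430,277). Its plain wood matches the description, and the other at crop (235,485) is yellow, the decoy. Next I'll measure everything.

```bash
cat > h.py <<'E'
import numpy as np, cv2
from bench import get_obs, optics, manip
from scipy.spatial.transform import Rotation as R
def cast(c,px,z):
    px=np.atleast_2d(px).astype(float); T=c['world_from_camera']
    d=np.c_[px,np.ones(len(px))]@np.linalg.inv(c['K']).T@T[:3,:3].T
    return (T[:3,3]+d*((z-T[2,3])/d[:,2:]))[:,:2]
def proj(c,p):
    T=np.linalg.inv(c['world_from_camera']); q=c['K']@(T[:3,:3]@np.asarray(p)+T[:3,3]); return q[:2]/q[2]
def rect(c,mask,z,off=(0,0)):
    """min-area rectangle of biggest blob, cast on plane z: centre, long, short, yaw of long axis (deg, 0..180)"""
    cs,_=cv2.findContours(mask.astype(np.uint8),cv2.RETR_EXTERNAL,cv2.CHAIN_APPROX_NONE)
    k=max(cs,key=cv2.contourArea)[:,0]+np.array(off)
    w=cast(c,k,z); r=cv2.minAreaRect((w*1000).astype(np.float32)); b=cv2.boxPoints(r)
    e=[b[1]-b[0],b[2]-b[1]]; e.sort(key=np.linalg.norm)
    return np.round(r[0],1),round(float(np.linalg.norm(e[1])),1),round(float(np.linalg.norm(e[0])),1),round(float(np.degrees(np.arctan2(e[1][1],e[1][0]))%180),1)
E
python3 - <<'E'
from h import *
c=optics.read_camera('top'); im=c['image']; hsv=cv2.cvtColor(im,cv2.COLOR_RGB2HSV)
def box(x0,y0,x1,y1): m=np.zeros(im.shape[:2],bool); m[y0:y1,x0:x1]=1; return m
S,V=hsv[...,1],hsv[...,2]
card=(S>70)&(V>120)
white=(im.min(2)>212)
for n,b,z in(('long',(400,200,462,245),.036),('short',(335,205,385,245),.028),('tray',(225,240,308,312),.018),('rest',(405,258,455,292),.032)):
    m=card|white if n in('long','short') else card
    for t in(120,150,165):
        mm=(m&(V>t)&box(*b)).astype(np.uint8); mm=cv2.morphologyEx(mm,cv2.MORPH_CLOSE,np.ones((3,3)))
        print(n,t,rect(c,mm,z))
print(im[222,385],im[218,443],im[270,348],im[222,420],im[233,420])
b=box(330,255,392,292); d=np.abs(im.astype(int)-im[245,390]).max(2)
for t in(12,20): print('cream',t,rect(c,cv2.morphologyEx(((d>t)&b).astype(np.uint8),cv2.MORPH_OPEN,np.ones((3,3))),.0195))
print('cap',rect(c,(V<90)&b,.0195))
E
```

```text
long 120 (array([ 637.4, -246.7]), 169.2, 90.1, 91.9)
long 150 (array([ 637.6, -249.4]), 164.1, 89.6, 92.1)
long 165 (array([ 622.9, -238.5]), 137.5, 60.9, 92.7)
short 120 (array([621.1, -23.6]), 103.9, 53.2, 111.2)
short 150 (array([621.2, -23.6]), 103.6, 53.1, 111.3)
short 165 (array([621.5, -24.5]), 101.9, 53.1, 111.3)
tray 120 (array([481.5, 258.8]), 176.9, 137.4, 105.4)
tray 150 (array([481.7, 258.9]), 176.9, 137.1, 105.3)
tray 165 (array([481.8, 258.9]), 176.9, 136.9, 105.3)
rest 120 (array([ 458.2, -213.2]), 102.9, 50.5, 93.9)
rest 150 (array([ 458.3, -213.7]), 102.2, 49.7, 93.4)
rest 165 (array([ 458.3, -214.5]), 100.6, 49.7, 93.4)
[205 198 188] [235 232 223] [220 212 204] [199 166 121] [99 76 53]
cream 12 (array([468.2, -15.7]), 152.0, 44.8, 71.0)
cream 20 (array([467.8, -16.8]), 147.1, 44.8, 71.0)
cap (array([455.2, -60. ]), 51.6, 37.5, 71.3)
```

```bash
cat >> h.py <<'E'
def go(x,y,z,yaw):
    """needed turn about tool z, then (after the turn) shift in tool axes [cm]; yaw = wanted direction of tool y, deg"""
    o=get_obs(); M=R.from_rotvec(o['orientation']).as_matrix(); a=np.degrees(np.arctan2(M[1,1],M[0,1]))
    w=(a-yaw+90)%180-90; N=M@R.from_rotvec([0,0,np.radians(w)]).as_matrix()
    print('t',round(o['time'],2),'pos',np.round(o['eef_pos'],4),'yaw',round(a,1),'tilt',np.round(M[:2,2],3),'w',round(float(np.radians(w)),3),'shift',np.round(N.T@(np.array([x,y,z])-o['eef_pos'])*100,2),'F',np.round(o['wrist_force'],1),'grip',round(o['gripper_width'],4),round(o['grasp_force'],1))
E
python3 - <<'E'
from h import *
t=optics.read_camera('top'); s=optics.read_camera('scene')
def tri(p,q):
    A=[];b=[]
    for c,x in((t,p),(s,q)):
        T=c['world_from_camera']; d=T[:3,:3]@np.linalg.inv(c['K'])@[*x,1]; d/=np.linalg.norm(d); P=np.eye(3)-np.outer(d,d); A.append(P); b.append(P@T[:3,3])
    return np.linalg.lstsq(np.vstack(A),np.hstack(b),rcond=None)[0].round(3)
print('shampoo top',tri((364,148),(417,203)),'base',cast(s,(410,272),0),cast(t,(357,180),0))
print('lotion pump',tri((304,184),(357,197)),'base',cast(s,(358,254),0))
print('crate corner near rest', tri((507,298),(362,382)), tri((423,360),(240,340)))
go(.623,-.2385,.25,2.7)
E
```

```text
shampoo top [ 0.773 -0.025  0.23 ] base [[ 0.78068699 -0.02370595]] [[ 0.77151521 -0.02743852]]
lotion pump [0.697 0.134 0.188] base [[0.69849551 0.11889248]]
crate corner near rest [ 0.379 -0.373  0.164] [ 0.235 -0.15   0.134]
t 0.25 pos [0.2414 0.6301 0.2222] yaw 69.0 tilt [-0.    -0.001] w 1.158 shift [-88.57  34.03  -2.72] F [ 1.9 -0.2  0.2] grip 0.0879 0.0
```

```bash
H="python3 -m handwheel"
python3 -m handwheel '0 0 0.116 0 0 -0.5 0; 0 0 0.116 0 0 -0.5 0; 0 0 0.116 0 0 -0.5 0; 0 0 0.116 0 0 -0.5 0; 0 0 0.116 0 0 -0.5 0' 25
python3 -m handwheel '0 0 0.116 0 0 0 0; 0 0 0.116 0 0 0 0; 0 0 0.116 0 0 0 0; 0 0 0.116 0 0 0 0; 0 0 0.116 0 0 0 0' >/dev/null
python3 -m handwheel '0 0 0 -3 1.15 0 0; 0 0 0 -3 1.15 0 0; 0 0 0 -3 1.15 0 0; 0 0 0 -3 1.15 0 0; 0 0 0 -3 1.15 0 0' >/dev/null
python3 -m handwheel '0 0 0 -3 1.15 0 0; 0 0 0 -3 1.15 0 0; 0 0 0 -3 1.15 0 0; 0 0 0 -3 1.15 0 0; 0 0 0 -3 1.15 0 0' >/dev/null
python3 -c "
from h import *
go(.623,-.2385,.25,2.7)"
```

```text
time: 0.67
eef_pos: [0.2414, 0.6303, 0.2478]
orientation: [-1.439, -2.793, 0.0]
wrist_force: [0.7, -0.2, -0.4]
gripper_width: 0.0878
grasp_force: 0.0
t 1.92 pos [0.3701 0.3343 0.2477] yaw 2.6 tilt [-0.  0.] w -0.002 shift [-58.41  22.56  -0.25] F [ 0.4  0.4 -0.2] grip 0.088 0.0
```

```bash
for i in 1 2 3 4; do python3 -m handwheel '0 0 0 -2.92 1.13 0 0; 0 0 0 -2.92 1.13 0 0; 0 0 0 -2.92 1.13 0 0; 0 0 0 -2.92 1.13 0 0; 0 0 0 -2.92 1.13 0 0' >/dev/null; done
python3 - <<'E'
from h import *
go(.623,-.2385,.008,2.7)
c=optics.read_camera('wrist'); cv2.imwrite('pics/w1.png',c['image'][:,:,::-1]); print(c['K'][0],c['world_from_camera'])
print(proj(c,[.623,-.2385,.036]))
E
```

```text
t 3.58 pos [ 0.6223 -0.2386  0.2474] yaw 2.6 tilt [-0.  0.] w -0.002 shift [-0.    0.07 23.94] F [ 1.3 -0.3  1. ] grip 0.0875 0.0
[339.78705829   0.         323.78073724] [[ 0.99896054  0.04326683  0.01434639  0.61787712]
 [ 0.04556847 -0.95591589 -0.29008332 -0.15774899]
 [ 0.00116296  0.29043554 -0.95689385  0.4100586 ]
 [ 0.          0.          0.          1.        ]]
[324.67409086 210.71272047]
```

View pics/w1.png

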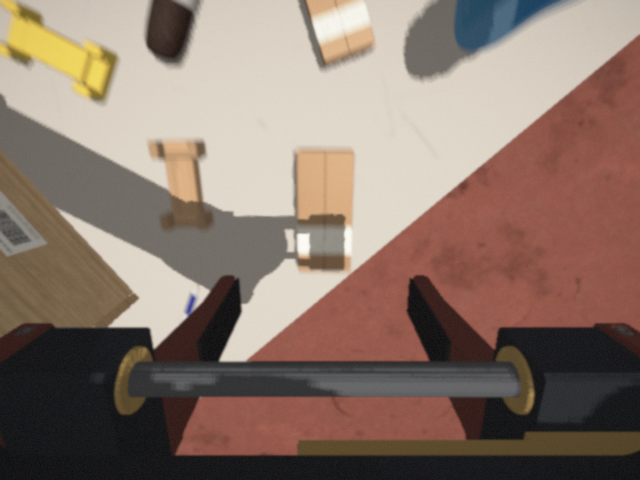

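The wrist view shows the long carton's top centred at about (325,210), matching the prediction of (324.7,210.7). I'll descend and grip.

```bash
python3 -m handwheel '0 0 0 0 0.07 3.5 0; 0 0 0 0 0 3.5 0; 0 0 0 0 0 3.5 0; 0 0 0 0 0 3.5 0; 0 0 0 0 0 3.5 0' >/dev/null
python3 -m handwheel '0 0 0 0 0 2.5 0; 0 0 0 0 0 2 0; 0 0 0 0 0 1.2 0; 0 0 0 0 0 0.7 0; 0 0 0 0 0 0 0'
python3 -m handwheel '0 0 0 0 0 0 130; 0 0 0 0 0 0 130; 0 0 0 0 0 0 130; 0 0 0 0 0 0 130; 0 0 0 0 0 0 130' 25 >/dev/null
python3 -m handwheel '0 0 0 0 0 0 130; 0 0 0 0 0 0 130; 0 0 0 0 0 0 130; 0 0 0 0 0 0 130; 0 0 0 0 0 0 130' 25
python3 -m handwheel '0 0 0 0 0 -0.5 130; 0 0 0 0 0 -1 130; 0 0 0 0 0 -2 130; 0 0 0 0 0 -3 130; 0 0 0 0 0 -3 130'
python3 -m handwheel '0 0 0 0 0 -3 130; 0 0 0 0 0 -3 130; 0 0 0 0 0 -2 130; 0 0 0 0 0 -1 130; 0 0 0 0 0 0 130'>/dev/null
python3 -c "
from h import *
go(.4817,.2588,.12,15.3)"
```

```text
time: 4.47
eef_pos: [0.622, -0.237, 0.0076]
orientation: [-2.17, -2.27, 0.001]
wrist_force: [-0.2, 0.1, -0.3]
gripper_width: 0.0875
grasp_force: 0.0
time: 5.3
eef_pos: [0.6229, -0.2376, 0.0096]
orientation: [2.171, 2.27, 0.001]
wrist_force: [-1.8, 0.9, 5.8]
gripper_width: 0.0623
grasp_force: 25.0
time: 5.72
eef_pos: [0.6217, -0.237, 0.1043]
orientation: [-2.17, -2.269, 0.002]
wrist_force: [0.9, -0.4, -2.2]
gripper_width: 0.062
grasp_force: 25.0
t 6.13 pos [ 0.6236 -0.238   0.1964] yaw 2.6 tilt [ 0.004 -0.001] w -0.222 shift [51.68 -0.61  7.54] F [-0.5 -0.3 -2.7] grip 0.0623 25.0
```

```bash
python3 -m handwheel '0 0 -0.045 0 0 0 130; 0 0 -0.045 0 0 0 130; 0 0 -0.044 0 0 0 130; 0 0 -0.044 0 0 0 130; 0 0 -0.044 0 0 0 130' >/dev/null
python3 -m handwheel '0 0 0 1 0 0 130; 0 0 0 2 0 0 130; 0 0 0 2.8 0 0 130; 0 0 0 2.8 0 0 130; 0 0 0 2.8 0 0 130' >/dev/null
python3 -m handwheel '0 0 0 2.8 0 0 130; 0 0 0 2.8 0 0 130; 0 0 0 2.8 0 0 130; 0 0 0 2.8 0 0 130; 0 0 0 2.8 0 0 130' >/dev/null
python3 -m handwheel '0 0 0 2.8 0 0 130; 0 0 0 2.8 0 0 130; 0 0 0 2.8 0 0 130; 0 0 0 2.8 0 0 130; 0 0 0 2.8 0 0 130' >/dev/null
python3 -m handwheel '0 0 0 2.8 -0.3 0 130; 0 0 0 2.8 -0.3 0 130; 0 0 0 2.4 0 0 130; 0 0 0 1.5 0 0 130; 0 0 0 0.6 0 0 130' >/dev/null
python3 -m handwheel '0 0 0 0 0 0 130; 0 0 0 0 0 0 130; 0 0 0 0 0 0 130; 0 0 0 0 0 0 130; 0 0 0 0 0 0 130' >/dev/null
python3 -c "
from h import *
go(.4817,.2588,.05,15.3)
c=optics.read_camera('wrist'); cv2.imwrite('pics/w2.png',c['image'][:,:,::-1])"
```

```text
t 8.63 pos [0.4866 0.2373 0.1937] yaw 15.2 tilt [ 0. -0.] w -0.002 shift [ 2.21  0.1  14.37] F [ 0.7  0.1 -2.1] grip 0.0618 25.0
```

View pics/w2.png

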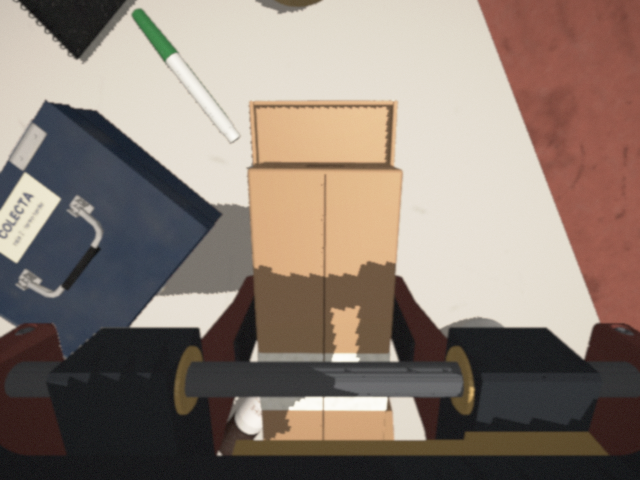

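The tray is straight ahead of and in line with the held carton, with its far corners at (250,102) and (397,100). I'll move the last 2.2 cm and lower.

```bash
python3 -m handwheel '0 0 0 1 0.1 0 130; 0 0 0 1 0 0 130; 0 0 0 0.2 0 2 130; 0 0 0 0 0 3 130; 0 0 0 0 0 3 130' >/dev/null
python3 -m handwheel '0 0 0 0 0 3 130; 0 0 0 0 0 2.5 130; 0 0 0 0 0 1 130; 0 0 0 0 0 0 130; 0 0 0 0 0 0 130' >/dev/null
python3 -c "
from h import *
go(.4817,.2588,.012,15.3)
go(.4817,.2588,.012,15.3)"
```

```text
t 9.52 pos [0.4816 0.2607 0.049 ] yaw 15.3 tilt [0. 0.] w 0.0 shift [-0.18 -0.04  3.7 ] F [ 0.7  0.8 -2.3] grip 0.0622 25.0
t 9.52 pos [0.4816 0.2607 0.049 ] yaw 15.3 tilt [0. 0.] w 0.0 shift [-0.18 -0.04  3.7 ] F [ 0.7  0.8 -2.3] grip 0.0622 25.0
```

```bash
python3 -m handwheel '0 0 0 -0.12 0 1 130; 0 0 0 0 0 1 130; 0 0 0 0 0 0.9 130; 0 0 0 0 0 0.5 130; 0 0 0 0 0 0.3 130' 
python3 -m handwheel '0 0 0 0 0 0 130; 0 0 0 0 0 0 35; 0 0 0 0 0 0 35; 0 0 0 0 0 0 35; 0 0 0 0 0 0 35' 
python3 -m handwheel '0 0 0 0 0 -0.5 35; 0 0 0 0 0 -1 35; 0 0 0 0 0 -3 35; 0 0 0 0 0 -4 35; 0 0 0 0 0 -4 0' 
python3 -m handwheel '0 0 0 0 0 -4 0; 0 0 0 -3 0 -3 0; 0 0 0 -3 0 0 0; 0 0 0 -3 0 0 0; 0 0 0 -3 0 0 0' >/dev/null
python3 -m handwheel '0 0 0 -3 0 0 0; 0 0 0 -3 0 0 0; 0 0 0 -3 0 0 0; 0 0 0 -2 0 0 0; 0 0 0 -1 0 0 0' >/dev/null
python3 - <<'E'
from h import *
go(.6212,-.0237,.22,21.3)
c=optics.read_camera('top'); im=c['image'];cv2.imwrite('pics/t2.png',im[210:330,210:400,::-1].repeat(4,0).repeat(4,1))
E
```

```text
time: 9.93
eef_pos: [0.4812, 0.2588, 0.0125]
orientation: [-1.906, -2.495, 0.001]
wrist_force: [-10.9, -3.6, 38.4]
gripper_width: 0.0619
grasp_force: 25.0
time: 10.35
eef_pos: [0.4818, 0.2589, 0.0116]
orientation: [1.906, 2.497, 0.0]
wrist_force: [0.0, -0.3, -0.3]
gripper_width: 0.0754
grasp_force: 0.0
time: 10.77
eef_pos: [0.4811, 0.2581, 0.1382]
orientation: [-1.907, -2.497, 0.003]
wrist_force: [0.4, 1.0, -0.6]
gripper_width: 0.0796
grasp_force: 0.0
t 11.6 pos [0.5452 0.0242 0.2072] yaw 15.0 tilt [ 0.001 -0.001] w -0.109 shift [-7.23  5.34 -1.27] F [ 0.5 -0.7  0.3] grip 0.0881 0.0
```

View pics/t2.png

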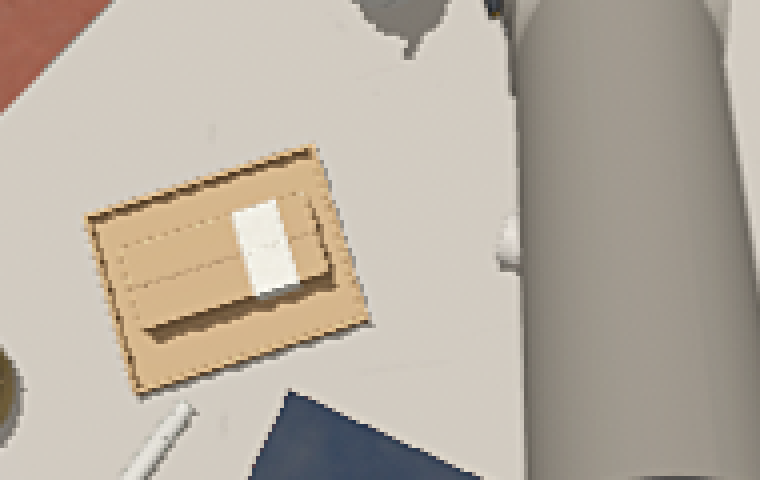

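The carton lies centred in the tray, with its top-face corners at about crop (120,247), (308,192), (330,270) and (145,328). Next is the short carton.

```bash
python3 -m handwheel '0 0 -0.055 0 0 0 0; 0 0 -0.054 0 0 0 0; 0 0 0 -2.4 1.8 0 0; 0 0 0 -2.4 1.8 0 0; 0 0 0 -2.4 1.7 0 0' >/dev/null
python3 -m handwheel '0 0 0 0 0 0 0; 0 0 0 0 0 0 0; 0 0 0 0 0 0 0; 0 0 0 0 0 0 0; 0 0 0 0 0 0 0' >/dev/null
python3 - <<'E'
from h import *
go(.6212,-.0237,.0045,21.3)
t=optics.read_camera('top'); print(cast(t,[(240,271.7),(287,258),(292.5,277.5),(246.2,292)],.040).mean(0))
c=optics.read_camera('wrist'); im=c['image']; hsv=cv2.cvtColor(im,cv2.COLOR_RGB2HSV)
m=((hsv[...,1]>70)&(hsv[...,2]>120)&(hsv[...,0]<25))|(im.min(2)>212); p=proj(c,[.6212,-.0237,.028]); print(p)
x,y=p.astype(int); k=np.zeros_like(m); k[max(0,y-90):y+90,x-60:x+60]=1
print(rect(c,cv2.morphologyEx((m&k).astype(np.uint8),cv2.MORPH_CLOSE,np.ones((3,3))),.028))
cv2.imwrite('pics/w3.png',im[:,:,::-1])
E
```

```text
t 12.48 pos [ 0.6198 -0.0182  0.2062] yaw 21.6 tilt [-0.001  0.001] w 0.006 shift [-0.59 -0.07 20.17] F [0.2 0.1 0. ] grip 0.0878 0.0
[0.48262805 0.25419689]
[322.99194639 222.80820497]
(array([619.7, -24.6]), 104.3, 54.3, 111.6)
```

View pics/w3.png

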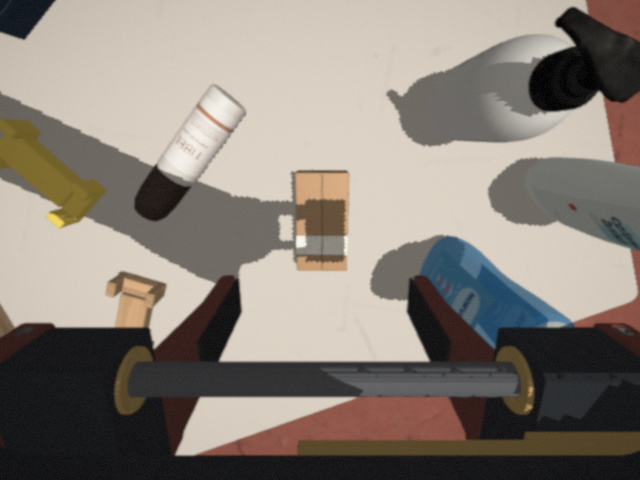

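The wrist mask puts the short carton at (0.6197,−0.0246), yaw 111.6°, which agrees with the top view. The shampoo at (490,290) is well clear of the fingers.

```bash
python3 -m handwheel '0 0 0 -0.6 0 2 0; 0 0 0 0 0 3 0; 0 0 0 0 0 3 0; 0 0 0 0 0 3 0; 0 0 0 0 0 3 0' >/dev/null
python3 -m handwheel '0 0 0 0 0 2.5 0; 0 0 0 0 0 1.8 0; 0 0 0 0 0 1.2 0; 0 0 0 0 0 0.6 0; 0 0 0 0 0 0 0'
python3 -m handwheel '0 0 0 0 0 0 150; 0 0 0 0 0 0 150; 0 0 0 0 0 0 150; 0 0 0 0 0 0 150; 0 0 0 0 0 0 150' 20 >/dev/null
python3 -m handwheel '0 0 0 0 0 0 150; 0 0 0 0 0 0 150; 0 0 0 0 0 0 150; 0 0 0 0 0 0 150; 0 0 0 0 0 0 150' 20
python3 -m handwheel '0 0 0 0 0 -0.5 150; 0 0 0 0 0 -1 150; 0 0 0 0 0 -2 150; 0 0 0 0 0 -3 150; 0 0 0 0 0 -3 150'
python3 -m handwheel '0 0 0 0 0 -3 150; 0 0 0 0 0 -3 150; 0 0 0 0 0 -2 150; 0 0 0 0 0 -1 150; 0 0 0 0 0 0 150'>/dev/null
python3 -c "
from h import *
go(.4817,.2588,.19,15.3)"
```

```text
time: 13.42
eef_pos: [0.6222, -0.0251, 0.0044]
orientation: [-1.766, -2.597, 0.001]
wrist_force: [0.0, 0.5, 0.3]
gripper_width: 0.0879
grasp_force: 0.0
time: 14.25
eef_pos: [0.6229, -0.0253, 0.0056]
orientation: [1.767, 2.597, 0.0]
wrist_force: [-2.4, 0.4, 6.7]
gripper_width: 0.0542
grasp_force: 20.0
time: 14.67
eef_pos: [0.622, -0.0253, 0.101]
orientation: [-1.767, -2.596, 0.002]
wrist_force: [0.9, -0.5, -1.2]
gripper_width: 0.0541
grasp_force: 20.0
t 15.08 pos [ 0.6241 -0.0254  0.1928] yaw 21.5 tilt [0.005 0.001] w 0.109 shift [31.17 -6.24  0.24] F [-0.3 -0.3 -1.4] grip 0.0538 20.0
```

```bash
python3 -m handwheel '0 0 0.055 0 0 0 150; 0 0 0.054 0 -0.3 0 150; 0 0 0 1.5 -0.7 0 150; 0 0 0 2.5 -1.2 0 150; 0 0 0 2.5 -1.2 0 150' >/dev/null
python3 -m handwheel '0 0 0 2.5 -1.2 0 150; 0 0 0 2.5 -1 0 150; 0 0 0 1.5 -0.6 0 150; 0 0 0 0.5 0 0 150; 0 0 0 0 0 0 150' >/dev/null
python3 -m handwheel '0 0 0 0 0 0 150; 0 0 0 0 0 0 150; 0 0 0 0 0 0 150; 0 0 0 0 0 0 150; 0 0 0 0 0 0 150' >/dev/null
python3 - <<'E'
from h import *
go(.4817,.2588,.19,15.3)
c=optics.read_camera('wrist'); im=c['image'];cv2.imwrite('pics/w4.png',im[:,:,::-1]); np.save('w4.npy',np.array([c['K'],c['world_from_camera'][:3,:3]]));np.save('w4t.npy',c['world_from_camera'])
print(proj(c,[.4817,.2588,.04]))
E
```

```text
t 16.33 pos [0.5277 0.0877 0.1901] yaw 15.2 tilt [ 0. -0.] w -0.001 shift [17.72  0.07  0.  ] F [ 0.   0.1 -0.7] grip 0.0538 20.0
[324.61939315   9.28714672]
```

View pics/w4.png

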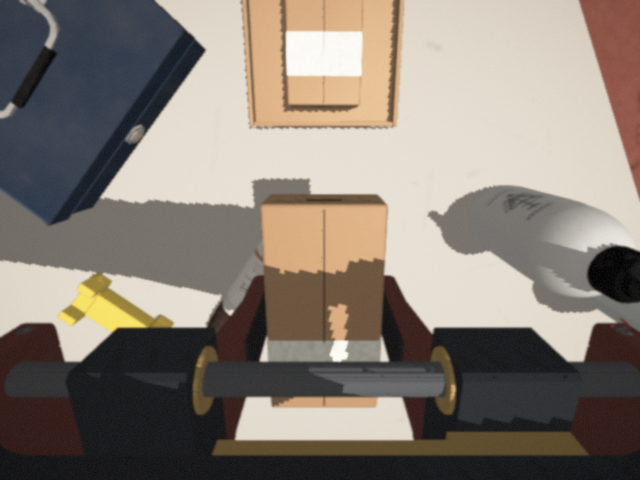

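The near rim of the tray is at row 127, and the carton's near top edge is at row 105 between columns 287 and 361. I'll cast these to check the centring.

Run:
```python
from h import *
K=np.load('w4.npy')[0]; c={'K':K,'world_from_camera':np.load('w4t.npy')}
a=np.radians(105.3); u=np.array([np.cos(a),np.sin(a)]); v=np.array([np.sin(a),-np.cos(a)])
im=cv2.imread('pics/w4.png'); print(im[96:134:1,310,2].tolist()); print(im[60,240:410,2].tolist())
for n,p,z in(('carton end',(324,105),.04),('tray end',(323,127.5),.018),('cl',(286.5,100),.04),('cr',(361.5,100),.04),('tl',(249,120),.018),('tr',(397.5,120),.018)):
    w=cast(c,p,z)[0]; d=w-[.4817,.2588]; print(n,w.round(4),'along',(d@u).round(4),'across',(d@v).round(4))
```

```text
[228, 226, 227, 227, 228, 226, 225, 211, 172, 126, 97, 97, 111, 118, 131, 158, 194, 221, 226, 228, 227, 228, 227, 227, 227, 225, 223, 222, 218, 193, 147, 134, 170, 214, 228, 230, 230, 230]
[226, 227, 226, 218, 197, 183, 194, 213, 210, 180, 145, 142, 175, 203, 217, 219, 219, 220, 221, 221, 221, 222, 221, 221, 220, 220, 221, 222, 221, 220, 222, 222, 223, 221, 222, 222, 221, 223, 223, 223, 218, 199, 161, 129, 124, 154, 214, 244, 251, 252, 252, 252, 252, 252, 252, 252, 251, 251, 251, 251, 252, 252, 252, 252, 252, 252, 252, 252, 252, 252, 252, 252, 252, 252, 252, 252, 251, 251, 250, 250, 251, 251, 252, 252, 252, 252, 251, 252, 252, 252, 252, 251, 251, 251, 252, 252, 252, 251, 251, 252, 252, 252, 252, 252, 252, 252, 251, 251, 251, 251, 251, 251, 252, 252, 252, 252, 251, 251, 251, 250, 246, 232, 225, 228, 230, 230, 230, 230, 230, 230, 229, 229, 230, 229, 230, 230, 230, 229, 231, 230, 229, 230, 230, 231, 230, 230, 230, 229, 229, 221, 189, 148, 121, 106, 99, 113, 152, 195, 216, 216, 213, 219, 223, 225, 227, 226, 227, 226, 227, 226]
carton end [0.5    0.1899] along -0.0713 across -0.0006
tray end [0.5038 0.1723] along -0.0892 across -0.0015
cl [0.468  0.1853] along -0.0673 across -0.0326
cr [0.5299 0.2022] along -0.0673 across 0.0315
tl [0.4357 0.1607] along -0.0825 across -0.0703
tr [0.569 0.197] along -0.0827 across 0.0679
```

Everything is centred within about 1 mm. Now I'll place the short carton.

```bash
python3 -m handwheel '0 0 0 1.5 0.05 0 150; 0 0 0 2.5 0 0 150; 0 0 0 3 0 0 150; 0 0 0 3 0 0 150; 0 0 0 3 0 0 150' >/dev/null
python3 -m handwheel '0 0 0 2.5 0 0 150; 0 0 0 1.5 0 1 150; 0 0 0 0.55 0 2 150; 0 0 0 0 0 3 150; 0 0 0 0 0 3 150' >/dev/null
python3 -m handwheel '0 0 0 0 0 2 150; 0 0 0 0 0 1 150; 0 0 0 0 0 0 150; 0 0 0 0 0 0 150; 0 0 0 0 0 0 150' 
python3 -c "
from h import *
go(.4821,.2574,.0455,15.3)"
```

```text
time: 17.63
eef_pos: [0.4827, 0.258, 0.0712]
orientation: [1.906, 2.496, 0.003]
wrist_force: [-0.7, 0.2, -1.0]
gripper_width: 0.054
grasp_force: 20.0
t 17.63 pos [0.4827 0.258  0.0712] yaw 15.3 tilt [0.002 0.001] w -0.001 shift [-0.04 -0.07  2.57] F [-0.7  0.2 -1. ] grip 0.054 20.0
```

```bash
python3 -m handwheel '0 0 0 -0.03 -0.03 1 150; 0 0 0 0 0 0.8 150; 0 0 0 0 0 0.5 150; 0 0 0 0 0 0.2 150; 0 0 0 0 0 0 150' 
python3 -m handwheel '0 0 0 0 0 0 150; 0 0 0 0 0 0 52; 0 0 0 0 0 0 52; 0 0 0 0 0 0 52; 0 0 0 0 0 0 52' 
python3 -m handwheel '0 0 0 0 0 -0.5 52; 0 0 0 0 0 -1 52; 0 0 0 0 0 -3 52; 0 0 0 0 0 -4 52; 0 0 0 0 0 -4 52' 
python3 -m handwheel '0 0 0 0 0 -4 0; 0 0 0 -3 0 0 0; 0 0 0 -3 0 0 0; 0 0 0 -3 0 0 0; 0 0 0 -3 0 0 0' >/dev/null
python3 -m handwheel '0 0 0.07 0 0 0 0; 0 0 0.07 0 0 0 0; 0 0 0.068 0 0 0 0; 0 0 0 -3 0 0 0; 0 0 0 -2 0 0 0' >/dev/null
python3 -m handwheel '0 0 0 0 0 0 0; 0 0 0 0 0 0 0; 0 0 0 0 0 0 0; 0 0 0 0 0 0 0; 0 0 0 0 0 0 0' >/dev/null
python3 - <<'E'
from h import *
go(.4583,-.214,.2,3.4)
c=optics.read_camera('wrist'); im=c['image'];cv2.imwrite('pics/w5.png',im[:,:,::-1]); np.save('w4.npy',np.array([c['K'],c['world_from_camera'][:3,:3]]));np.save('w4t.npy',c['world_from_camera'])
E
```

```text
time: 18.05
eef_pos: [0.481, 0.2575, 0.0454]
orientation: [-1.905, -2.496, 0.001]
wrist_force: [-3.6, 0.4, 6.6]
gripper_width: 0.0539
grasp_force: 20.0
time: 18.47
eef_pos: [0.4814, 0.2575, 0.045]
orientation: [1.906, 2.497, 0.0]
wrist_force: [0.0, 0.4, -0.2]
gripper_width: 0.0697
grasp_force: 0.0
time: 18.88
eef_pos: [0.4808, 0.2568, 0.1717]
orientation: [1.907, 2.497, -0.003]
wrist_force: [1.2, 1.0, 0.2]
gripper_width: 0.0702
grasp_force: 0.0
t 20.13 pos [0.5159 0.093  0.2102] yaw 3.5 tilt [0. 0.] w 0.001 shift [-30.3   -7.57   1.01] F [-0.1 -0.4 -0.2] grip 0.088 0.0
```

View pics/w5.png

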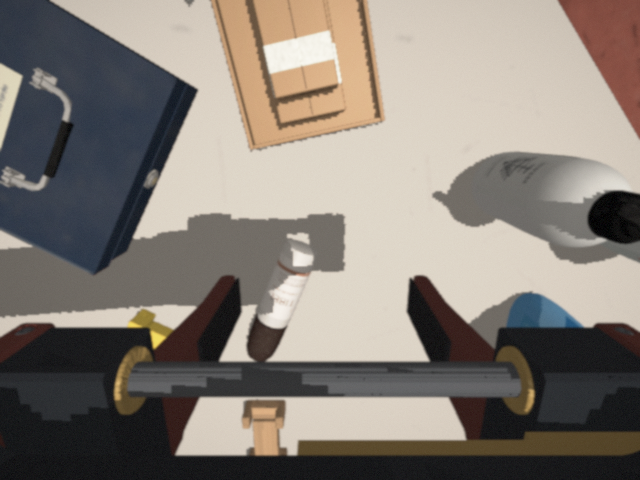

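The short carton's near top edge runs from (276,99) to (338,88), and the long carton's from (279,124) to (344,109). I'll check these while moving to the rest.

```bash
python3 - <<'E'
from h import *
c={'K':np.load('w4.npy')[0],'world_from_camera':np.load('w4t.npy')}
a=np.radians(105.3); u=np.array([np.cos(a),np.sin(a)]); v=np.array([np.sin(a),-np.cos(a)])
for n,p,z in(('sl',(276,99),.068),('sr',(338,88),.068),('ll',(279,124),.04),('lr',(344,109),.04)):
    d=cast(c,p,z)[0]-[.4817,.2588]; print(n,'along',(d@u).round(4),'across',(d@v).round(4))
E
for i in 1 2 3; do python3 -m handwheel '0 0 0 -2 -0.5 0 0; 0 0 0 -2 -0.5 0 0; 0 0 0 -2 -0.5 0 0; 0 0 0 -2 -0.5 0 0; 0 0 0 -2 -0.5 0 0' >/dev/null; done
python3 -m handwheel '0 0 0 0 0 0 0; 0 0 0 0 0 0 0; 0 0 0 0 0 0 0; 0 0 0 0 0 0 0; 0 0 0 0 0 0 0' >/dev/null
python3 - <<'E'
from h import *
go(.4583,-.214,.004,3.4)
c=optics.read_camera('wrist'); im=c['image']; hsv=cv2.cvtColor(im,cv2.COLOR_RGB2HSV)
p=proj(c,[.4583,-.214,.01]); print(p); x,y=p.astype(int)
m=(hsv[...,1]>70)&(hsv[...,0]<25); k=np.zeros_like(m); k[max(0,y-75):y+75,x-50:x+50]=1
for z in(.02,.032): print(rect(c,m&k,z))
cv2.imwrite('pics/w6.png',im[:,:,::-1])
E
```

```text
sl along -0.053 across -0.0276
sr along -0.0553 across 0.0246
ll along -0.0712 across -0.0331
lr along -0.0707 across 0.0284
t 21.85 pos [ 0.4592 -0.2108  0.21  ] yaw 3.5 tilt [-0.  0.] w 0.002 shift [-0.32 -0.11 20.6 ] F [ 0.6 -0.5  0.8] grip 0.0878 0.0
[323.04783794 215.83389226]
(array([ 456.1, -218.4]), 103.3, 52.2, 93.1)
(array([ 456. , -215.3]), 99.8, 50.4, 93.1)
```

View pics/w6.png

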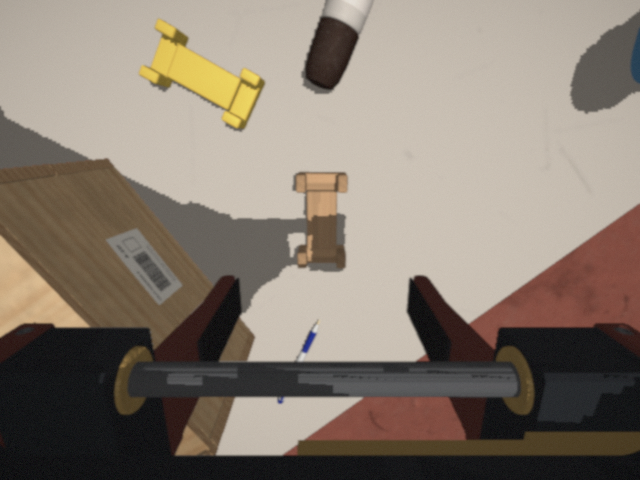

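The wooden rest is at (321,218), consistent with about (0.457,−0.215). The yellow decoy is at (205,75), and the crate is clear. I'll descend onto the rib.

```bash
python3 -m handwheel '0 0 0.003 -0.38 -0.2 2 0; 0 0 0 0 0 3 0; 0 0 0 0 0 3 0; 0 0 0 0 0 3 0; 0 0 0 0 0 3 0' >/dev/null
python3 -m handwheel '0 0 0 0 0 2.7 0; 0 0 0 0 0 2 0; 0 0 0 0 0 1.2 0; 0 0 0 0 0 0.7 0; 0 0 0 0 0 0 0'
python3 -m handwheel '0 0 0 0 0 0 220; 0 0 0 0 0 0 220; 0 0 0 0 0 0 220; 0 0 0 0 0 0 220; 0 0 0 0 0 0 220' 15 >/dev/null
python3 -m handwheel '0 0 0 0 0 0 220; 0 0 0 0 0 0 220; 0 0 0 0 0 0 220; 0 0 0 0 0 0 220; 0 0 0 0 0 0 220' 15
python3 -m handwheel '0 0 0 0 0 -0.5 220; 0 0 0 0 0 -1 220; 0 0 0 0 0 -2 220; 0 0 0 0 0 -3 220; 0 0 0 0 0 -3 220'
python3 -m handwheel '0 0 0 0 0 -3 220; 0 0 0 0 0 -3 220; 0 0 0 0 0 -3 220; 0 0 0 0 0 -2 220; 0 0 0 0 0 0 220'>/dev/null
python3 -c "
from h import *
go(.4817,.2588,.2,15.3)"
```

```text
time: 22.73
eef_pos: [0.4567, -0.2156, 0.0033]
orientation: [-2.157, -2.282, 0.001]
wrist_force: [-0.2, -0.0, 0.5]
gripper_width: 0.0879
grasp_force: 0.0
time: 23.57
eef_pos: [0.457, -0.2159, 0.0041]
orientation: [-2.158, -2.283, -0.0]
wrist_force: [-0.6, 0.1, 0.9]
gripper_width: 0.032
grasp_force: 15.0
time: 23.98
eef_pos: [0.4561, -0.216, 0.1003]
orientation: [-2.158, -2.281, 0.002]
wrist_force: [0.9, 0.0, -0.3]
gripper_width: 0.032
grasp_force: 15.0
t 24.4 pos [ 0.4588 -0.2173  0.2135] yaw 3.2 tilt [ 0.007 -0.001] w -0.212 shift [45.32 14.76  1.33] F [ 0.3 -1.  -0.9] grip 0.032 15.0
```

```bash
python3 -m handwheel '0 0 -0.053 0 0 0 220; 0 0 -0.053 0 0 0 220; 0 0 -0.053 0 0 0 220; 0 0 -0.053 0 0 0 220; 0 0 0 1 0.3 0 220' >/dev/null
for i in 1 2 3; do python3 -m handwheel '0 0 0 2.6 0.9 0 220; 0 0 0 2.6 0.9 0 220; 0 0 0 2.6 0.9 0 220; 0 0 0 2.6 0.9 0 220; 0 0 0 2.6 0.9 0 220' >/dev/null; done
python3 -m handwheel '0 0 0 2 0.5 0 220; 0 0 0 1.5 0.3 0 220; 0 0 0 1 0 0 220; 0 0 0 0 0 0 220; 0 0 0 0 0 0 220' >/dev/null
python3 -m handwheel '0 0 0 0 0 0 220; 0 0 0 0 0 0 220; 0 0 0 0 0 0 220; 0 0 0 0 0 0 220; 0 0 0 0 0 0 220'
python3 -c "
from h import *
go(.4822,.2569,.0735,15.3)"
```

```text
time: 26.9
eef_pos: [0.4801, 0.2514, 0.2092]
orientation: [-1.906, -2.497, -0.0]
wrist_force: [0.1, 0.8, -1.5]
gripper_width: 0.0317
grasp_force: 15.0
t 26.9 pos [0.4801 0.2514 0.2092] yaw 15.3 tilt [0. 0.] w 0.0 shift [ 0.48  0.34 13.57] F [ 0.1  0.8 -1.5] grip 0.0317 15.0
```

```bash
python3 -m handwheel '0 0 0 0.5 0.28 1 220; 0 0 0 0 0 3 220; 0 0 0 0 0 3 220; 0 0 0 0 0 2 220; 0 0 0 0 0 1 220' >/dev/null
python3 -m handwheel '0 0 0 0 0 0 220; 0 0 0 0 0 0 220; 0 0 0 0 0 0 220; 0 0 0 0 0 0 220; 0 0 0 0 0 0 220'
python3 -c "
from h import *
go(.4816,.2568,.0727,15.3)"
```

```text
time: 27.73
eef_pos: [0.4821, 0.2579, 0.1103]
orientation: [1.905, 2.498, 0.004]
wrist_force: [-0.1, 0.4, 0.1]
gripper_width: 0.0317
grasp_force: 15.0
t 27.73 pos [0.4821 0.2579 0.1103] yaw 15.4 tilt [0.002 0.002] w 0.001 shift [-0.1  -0.08  3.76] F [-0.1  0.4  0.1] grip 0.0317 15.0
```

```bash
python3 -m handwheel '0 0 0 -0.08 -0.05 1.5 220; 0 0 0 0 0 1.2 220; 0 0 0 0 0 0.6 220; 0 0 0 0 0 0.3 220; 0 0 0 0 0 0.15 220' 
python3 -m handwheel '0 0 0 0 0 0 220; 0 0 0 0 0 0 104; 0 0 0 0 0 0 104; 0 0 0 0 0 0 104; 0 0 0 0 0 0 104' 
python3 -m handwheel '0 0 0 0 0 -0.5 104; 0 0 0 0 0 -1 104; 0 0 0 0 0 -3 104; 0 0 0 0 0 -4 104; 0 0 0 0 0 -4 104' 
python3 -m handwheel '0 0 0 0 0 -2 0; 0 0 0 -3 0 0 0; 0 0 0 -3 0 0 0; 0 0 0 -3 0 0 0; 0 0 0 -3 0 0 0' >/dev/null
python3 -m handwheel '0 0 0.12 0 0 0 0; 0 0 0.12 0 0 0 0; 0 0 0.12 0 0 0 0; 0 0 0.12 0 0 0 0; 0 0 0.119 0 0 0 0' >/dev/null
python3 -m handwheel '0 0 0 0 0 0 0; 0 0 0 0 0 0 0; 0 0 0 0 0 0 0; 0 0 0 0 0 0 0; 0 0 0 0 0 0 0' >/dev/null
python3 - <<'E'
from h import *
go(.468,-.016,.2,-19)
c=optics.read_camera('wrist'); im=c['image'];cv2.imwrite('pics/w7.png',im[:,:,::-1]); np.save('w4.npy',np.array([c['K'],c['world_from_camera'][:3,:3]]));np.save('w4t.npy',c['world_from_camera'])
E
```

```text
time: 28.15
eef_pos: [0.4805, 0.2563, 0.0719]
orientation: [-1.904, -2.497, 0.003]
wrist_force: [-7.7, -3.6, 23.1]
gripper_width: 0.0319
grasp_force: 15.0
time: 28.57
eef_pos: [0.4812, 0.2566, 0.0717]
orientation: [1.905, 2.498, 0.0]
wrist_force: [-0.6, -0.4, -0.3]
gripper_width: 0.0517
grasp_force: 0.0
time: 28.98
eef_pos: [0.4806, 0.2557, 0.1983]
orientation: [1.906, 2.498, -0.003]
wrist_force: [0.8, 0.2, 1.2]
gripper_width: 0.0521
grasp_force: 0.0
t 30.23 pos [0.5128 0.1407 0.2168] yaw -18.9 tilt [0. 0.] w 0.002 shift [-16.28   0.86   1.67] F [0.3 1.1 1.7] grip 0.0877 0.0
```

View pics/w7.png

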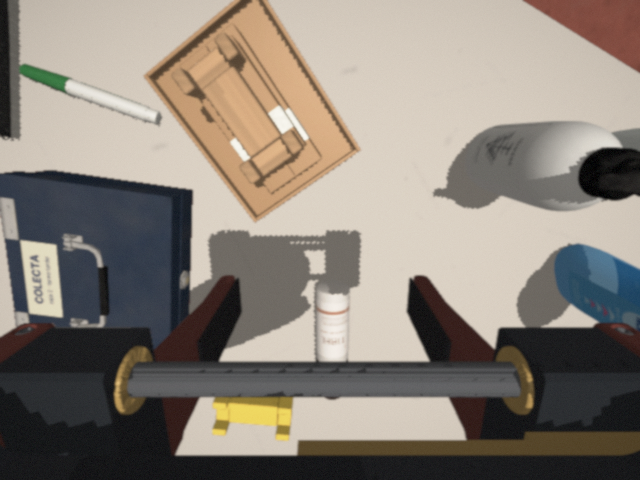

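The rest sits on the stack at (240,110), aligned with the cartons. Next I'll move above the cream tube.

```bash
python3 -m handwheel '0 0 0 -2 0.1 0.5 0; 0 0 0 -3 0.2 0.5 0; 0 0 0 -3 0.2 0.5 0; 0 0 0 -3 0.2 0 0; 0 0 0 -3 0.1 0 0' >/dev/null
python3 -m handwheel '0 0 0 -2 0 0 0; 0 0 0 -0.3 0 0 0; 0 0 0 0 0 0 0; 0 0 0 0 0 0 0; 0 0 0 0 0 0 0' >/dev/null
python3 - <<'E'
from h import *
go(.468,-.016,.0025,-19)
c=optics.read_camera('wrist'); im=c['image'];cv2.imwrite('pics/w8.png',im[:,:,::-1])
p=proj(c,[.468,-.016,.0195]); print(p); x,y=p.astype(int)
k=np.zeros(im.shape[:2],bool); k[:,x-45:x+45]=1; k[270:]=0
hsv=cv2.cvtColor(im,cv2.COLOR_RGB2HSV)
cap=(im.max(2)<95)&(hsv[...,1]>60)&k; ys,xs=np.nonzero(cap); print('cap',rect(c,cap,.0195),xs.min(),xs.max(),ys.min(),ys.max())
wh=(im.min(2)>212)&k; print('white',rect(c,wh,.0195))
np.save('w4.npy',np.array([c['K'],c['world_from_camera'][:3,:3]]));np.save('w4t.npy',c['world_from_camera'])
E
```

```text
t 31.12 pos [ 0.468  -0.0146  0.2016] yaw -18.8 tilt [0. 0.] w 0.003 shift [-0.13  0.04 19.91] F [-0.4  0.1  0.2] grip 0.0876 0.0
[324.81831889 217.78594013]
cap (array([455.8, -54.3]), 35.8, 34.2, 161.2) 279 342 0 269
white (array([470.7, -18.4]), 19.3, 16.8, 71.2)
```

View pics/w8.png

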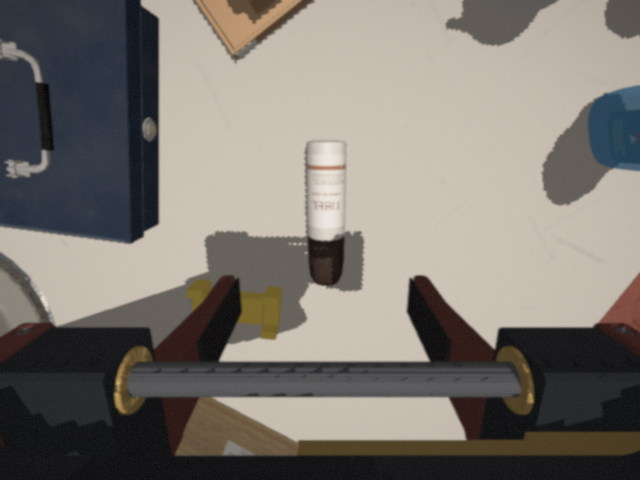

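The tube runs from (327,140) to the cap tip at (326,284), lined up between the fingers.

Run:
```python
from h import *
c={'K':np.load('w4.npy')[0],'world_from_camera':np.load('w4t.npy')}
print(c['world_from_camera'][:3,3])
e=cast(c,[(327,140),(326,284)],.0195); e2=cast(c,(327,140),.03)
print(e,e.mean(0),np.linalg.norm(e[0]-e[1]),e2, np.degrees(np.arctan2(*(e[0]-e[1])[::-1])))
m=(e[0]+e[1])/2; go(m[0],m[1],.0025,-18.8)
```

```text
[0.49305617 0.06209568 0.364292  ]
[[ 0.4950472   0.0569598 ]
 [ 0.44507077 -0.08751065]] [ 0.47005898 -0.01527542] 0.15287039094162042 [[0.49498657 0.05711621]] 70.91804163658622
t 31.17 pos [ 0.468  -0.0146  0.2016] yaw -18.8 tilt [ 0. -0.] w -0.0 shift [ 0.    0.22 19.91] F [-0.4  0.5 -0.6] grip 0.088 0.0
```

```bash
python3 -m handwheel '0 0 0 0 0.2 2 0; 0 0 0 0 0 3 0; 0 0 0 0 0 3 0; 0 0 0 0 0 3 0; 0 0 0 0 0 3 0' >/dev/null
python3 -m handwheel '0 0 0 0 0 2.4 0; 0 0 0 0 0 1.6 0; 0 0 0 0 0 1.2 0; 0 0 0 0 0 0.7 0; 0 0 0 0 0 0 0'
python3 -m handwheel '0 0 0 0 0 0 200; 0 0 0 0 0 0 200; 0 0 0 0 0 0 200; 0 0 0 0 0 0 200; 0 0 0 0 0 0 200' 20 >/dev/null
python3 -m handwheel '0 0 0 0 0 0 200; 0 0 0 0 0 0 200; 0 0 0 0 0 0 200; 0 0 0 0 0 0 200; 0 0 0 0 0 0 200' 20
python3 -m handwheel '0 0 0 0 0 -0.5 200; 0 0 0 0 0 -1 200; 0 0 0 0 0 -2 200; 0 0 0 0 0 -3 200; 0 0 0 0 0 -3 200'
python3 -m handwheel '0 0 0 0 0 -3 200; 0 0 0 0 0 -3 200; 0 0 0 0 0 -3 200; 0 0 0 0 0 -2 200; 0 0 0 0 0 0 200'>/dev/null
python3 -m handwheel '0 0 -0.12 0 0 0 200; 0 0 -0.12 0 0 0 200; 0 0 -0.12 0 0 0 200; 0 0 -0.12 0 0 0 200; 0 0 -0.115 0 0 0 200' >/dev/null
python3 -m handwheel '0 0 0 0 0 0 200; 0 0 0 0 0 0 200; 0 0 0 0 0 0 200; 0 0 0 0 0 0 200; 0 0 0 0 0 0 200'
python3 -c "
from h import *
go(.4812,.2568,.22,15.3)"
```

```text
time: 32.0
eef_pos: [0.4691, -0.0159, 0.0014]
orientation: [-2.555, -1.826, 0.002]
wrist_force: [-0.0, 0.7, 1.7]
gripper_width: 0.0881
grasp_force: 0.0
time: 32.83
eef_pos: [0.4695, -0.0166, 0.0027]
orientation: [2.557, 1.825, 0.0]
wrist_force: [-0.2, -0.3, 1.4]
gripper_width: 0.0386
grasp_force: 20.0
time: 33.25
eef_pos: [0.4683, -0.0171, 0.0987]
orientation: [-2.557, -1.824, 0.004]
wrist_force: [0.7, 0.4, -1.4]
gripper_width: 0.0385
grasp_force: 20.0
time: 34.5
eef_pos: [0.4692, -0.0167, 0.2075]
orientation: [-1.911, -2.493, 0.001]
wrist_force: [-0.1, 0.6, -1.6]
gripper_width: 0.0385
grasp_force: 20.0
t 34.5 pos [ 0.4692 -0.0167  0.2075] yaw 15.0 tilt [-0. -0.] w -0.005 shift [26.06  8.38 -1.26] F [-0.1  0.6 -1.6] grip 0.0385 20.0
```

```bash
python3 -m handwheel '0 0 -0.005 1.5 0.5 0 200; 0 0 0 2.5 0.8 0 200; 0 0 0 2.6 0.9 0 200; 0 0 0 2.6 0.9 0 200; 0 0 0 2.6 0.9 0 200' >/dev/null
python3 -m handwheel '0 0 0 2.6 0.9 0 200; 0 0 0 2.6 0.9 0 200; 0 0 0 2.6 0.9 0 200; 0 0 0 2.6 0.9 0 200; 0 0 0 2 0.6 0 200' >/dev/null
python3 -m handwheel '0 0 0 1.2 0.2 0 200; 0 0 0 0.5 0 0 200; 0 0 0 0 0 0 200; 0 0 0 0 0 0 200; 0 0 0 0 0 0 200' >/dev/null
python3 -m handwheel '0 0 0 0 0 0 200; 0 0 0 0 0 0 200; 0 0 0 0 0 0 200; 0 0 0 0 0 0 200; 0 0 0 0 0 0 200'
python3 -c "
from h import *
go(.4812,.2567,.0945,15.3)"
```

```text
time: 36.17
eef_pos: [0.4816, 0.2552, 0.2077]
orientation: [-1.904, -2.499, -0.0]
wrist_force: [0.6, -0.1, -1.6]
gripper_width: 0.0386
grasp_force: 20.0
t 36.17 pos [0.4816 0.2552 0.2077] yaw 15.4 tilt [0. 0.] w 0.002 shift [ 0.15  0.   11.32] F [ 0.6 -0.1 -1.6] grip 0.0386 20.0
```

```bash
python3 -m handwheel '0 0 0 0.15 0 1 200; 0 0 0 0 0 2 200; 0 0 0 0 0 2.5 200; 0 0 0 0 0 2 200; 0 0 0 0 0 1 200' >/dev/null
python3 -m handwheel '0 0 0 0 0 0 200; 0 0 0 0 0 0 200; 0 0 0 0 0 0 200; 0 0 0 0 0 0 200; 0 0 0 0 0 0 200'
python3 -c "
from h import *
go(.4812,.2567,.0945,15.3)
c=optics.read_camera('scene'); cv2.imwrite('pics/s2.png',c['image'][190:300,200:360,::-1].repeat(5,0).repeat(5,1))"
```

```text
time: 37.0
eef_pos: [0.4818, 0.2572, 0.1237]
orientation: [1.903, 2.499, 0.003]
wrist_force: [-0.3, -0.5, -0.8]
gripper_width: 0.0387
grasp_force: 20.0
t 37.0 pos [0.4818 0.2572 0.1237] yaw 15.4 tilt [0.002 0.001] w 0.002 shift [-0.04 -0.08  2.92] F [-0.3 -0.5 -0.8] grip 0.0387 20.0
```

View pics/s2.png

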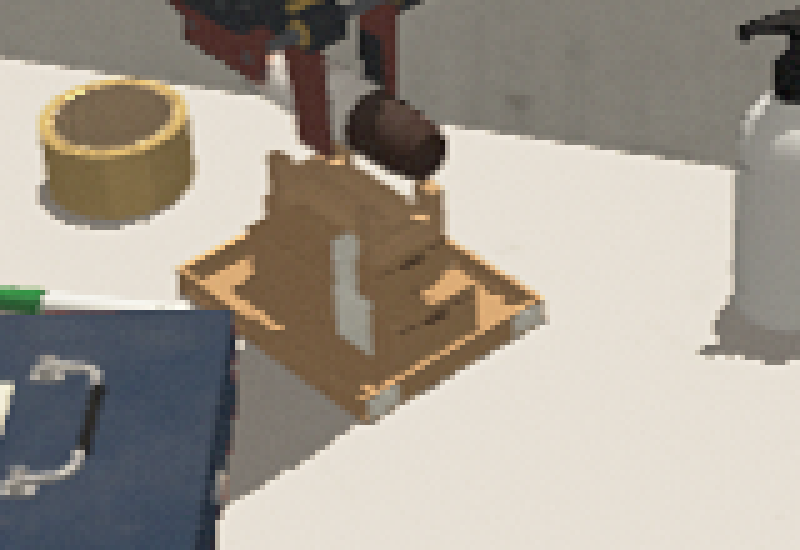

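The tube, with its cap at crop (395,135), hangs just above the notch and lined up with the stack. I'll lower it.

```bash
python3 -m handwheel '0 0 0 -0.04 -0.06 1.2 200; 0 0 0 0 0 0.9 200; 0 0 0 0 0 0.5 200; 0 0 0 0 0 0.25 200; 0 0 0 0 0 0.05 200' 
python3 -m handwheel '0 0 0 0 0 0 200; 0 0 0 0 0 0 200; 0 0 0 0 0 0 200; 0 0 0 0 0 0 200; 0 0 0 0 0 0 200'
```

```text
time: 37.47
eef_pos: [0.4811, 0.2563, 0.0936]
orientation: [-1.904, -2.499, -0.0]
wrist_force: [-1.9, -0.8, 8.0]
gripper_width: 0.0389
grasp_force: 20.0
time: 37.88
eef_pos: [0.481, 0.2563, 0.0937]
orientation: [1.903, 2.499, 0.001]
wrist_force: [0.5, -0.6, 2.4]
gripper_width: 0.0384
grasp_force: 20.0
```

In contact at 8 N and settled. I'll release, rise and check.

```bash
python3 -m handwheel '0 0 0 0 0 0 90; 0 0 0 0 0 0 90; 0 0 0 0 0 0 90; 0 0 0 0 0 0 90; 0 0 0 0 0 0 90' 
python3 -m handwheel '0 0 0 0 0 -0.5 90; 0 0 0 0 0 -1 90; 0 0 0 0 0 -2 90; 0 0 0 0 0 -3 90; 0 0 0 0 0 -4 90' >/dev/null
python3 -m handwheel '0 0 0 0 0 -2 90; 0 0 0 -3 0 0 90; 0 0 0 -3 0 0 90; 0 0 0 -3 0 0 90; 0 0 0 -3 0 0 90' >/dev/null
python3 -m handwheel '0 0 0 -3 0 0 90; 0 0 0 -3 0 0 90; 0 0 0 -2 0 0 90; 0 0 0 -1 0 0 90; 0 0 0 0 0 0 90'
python3 - <<'E'
from h import *
a=optics.read_camera('top')['image'][230:330,200:330]; b=optics.read_camera('scene')['image'][190:300,200:360]
z=lambda i:cv2.resize(i,(400,320),interpolation=cv2.INTER_CUBIC)
cv2.imwrite('pics/fin.png',np.hstack([z(a),z(b)])[:,:,::-1])
E
```

```text
time: 38.3
eef_pos: [0.4805, 0.2562, 0.0935]
orientation: [-1.903, -2.499, 0.001]
wrist_force: [0.0, -0.0, -0.1]
gripper_width: 0.0563
grasp_force: 0.0
time: 39.55
eef_pos: [0.537, 0.0513, 0.2195]
orientation: [1.908, 2.494, 0.001]
wrist_force: [0.0, 0.5, 0.6]
gripper_width: 0.0565
grasp_force: 0.0
```

View pics/fin.png

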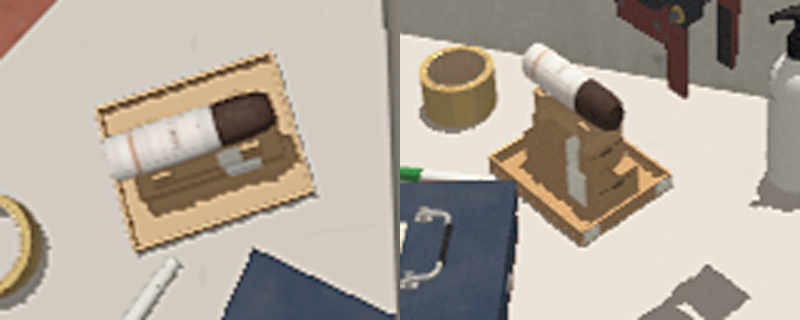

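The final views show the tube lying in both notches, with its ends at panel (107,160) and (275,112), and the stack upright. One quick numeric check of the tube centre comes next.

Run:
```python
from h import *
c=optics.read_camera('top'); e=cast(c,[(234.8,280),(289.4,265)],.111); d=e[0]-e[1]
print(e.mean(0),np.linalg.norm(d),np.degrees(np.arctan2(d[1],d[0])))
```

```text
[0.47896927 0.25785943] 0.15210773486383203 103.01790551358657
```

The tube is centred within about 3 mm, inside the error of reading pixels by eye.

```bash
python3 -c "
from bench import manip
print(manip.hand_in())"
```

```text
the job is handed in; nothing more can be done
None
```

The gift set is stacked in the tray (long carton, short carton, wooden rest, cream tube), each centred to within about 3 mm as measured, and was handed in at about 40 s; the bottles and tape were not touched.

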